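# Tighten the resin flask and hold it down in the shaker

### The arm

A 6-joint arm with a two-finger parallel gripper is mounted at the origin on the work surface. World frame = base frame: x ahead of the robot, y to its left, z up, the work surface at z = 0. Lengths are in m, angles in degrees, forces in N, time in s.
With the tool pointing down it reaches from about 0.4 to 0.825 m from the base axis. Payload 7 kg.
Tool frame: the origin (TCP) lies at the very end of the fingers, on their centre line; the grasp point (between the pads) lies 19 mm behind it; z points along the fingers, y is the direction in which the jaws open and shut (so a half turn about z gives the same grasp; the last joint's range is limited). The gripper opens to 88 mm and grips with 3 to 60 N. Pads are 19 mm wide; open, the fingers measure 130 mm over their backs; the gripper's body (78 mm by 193 mm) begins 47 mm behind the grasp point.
Start: joints at [87.439, 20.546, 0.682, 0, -70.136, -16.507], TCP at [0.221, 0.638, 0.227] pointing down, gripper open.
Joint ranges: [-176.03, 176.03], [-82.01, 121.73], [-58.28, 71.71], [-173.87, 95.51], [-174.79, -0.11], [-173.66, 173.66]. Speed limits (degrees/s): [136.94, 136.94, 172.46, 180, 180, 180].

### API

Orientations are given as [roll, pitch, yaw] about the fixed x, y, z axes, in that order (R = Rz(yaw) Ry(pitch) Rx(roll)).
In Python, from plant import telemetry, snapshot, calibration, workorder gives the robot as it stands. The module is installed in compiled form; this text tells all that it offers.
- The arm moves only by the tool step_arm, never from a script. Its argument "plan" is text: rows parted by semicolons, each of 7 numbers parted by spaces: the finger opening in cm, from 0 to 8.76, then the shift along the tool's x, y, z in cm, then the turn, a rotation vector about the tool's x, y, z in degrees. A call has 1 to 12 rows; each row shifts and turns the commanded pose from where the row before left it, along the tool's axes as they then stand; what a row does not reach is not made up. A row lasts 1/12 s, in which the tool goes at most 41.7 mm and 7.16 degrees, less where a joint would pass 70% of its speed; a pose out of reach is approached as far as the arm can. A call with a gripper value outside its range is refused whole. The fingers move at their own pace and stop on an object; the grip force is fixed at half the most. Time passes only in rows, so rows that do not move let the fingers close. It gives the time, the measured TCP pose, the force and the opening at its end, in the units of the state.
- telemetry.get_obs(): the state, without advancing time (a new reading comes with each control period).
- snapshot(name): name is "scene" or "top" or "wrist"; returns the picture (400x640x3 uint8, blue, green, red); there is no depth.
- calibration(name): a dict with "K" (3x3 intrinsics, pixels), "k1" (the pictures are not rectified: a ray, as slopes to the right and down, at radius r is drawn at 1 + k1 r^2 times it, then the intrinsics apply), "camera_from_world" (4x4, takes a point from world to camera coordinates). Camera axes: x right, y up, looking along -z (the intrinsics and any distortion apply to the point x, -y, -z); pixel columns grow to the right and rows downward; lengths in m; the calibration is good to about 2 mm. A picture is of the moment at which its call begins: read the wrist's pose just before it. calibration takes no time and is no camera call; for the wrist camera it gives the pose at the moment of the call.
- workorder.close_job(): hands the job in, once; it reports no verdict.
The state is a dict: "clock": time; "joint_pos": joint angles; "qvel": joint speeds; "tau": joint torques, N m; "tool_pos": TCP position; "orientation": TCP orientation; "force": force on the tool from outside, world axes, zero at the start; "moment": the same for the moment, N m; "opening": finger opening in m.
Only numpy, scipy, OpenCV 4.12 (cv2) and the standard library are available. Lean on these libraries where they do the work, as an engineer would, in place of code of your own. Each camera call takes 0.05 s, during which the arm holds its last target.

### The job

The round-bellied resin flask is due for a shake: while it stands in its wooden holder, twist its slack cap clockwise until it is tight, then lift it out, carry it upright to the shaker and lower its belly into the sprung ring cradle. Press the ring all the way down to its stop and finish like that, still gripping the flask, upright and pressed fully down, without letting go. Leave the straight bottle and everything else on the bench where it is.

Things in the scene. Friction and masses are not known exactly. Their poses are not given: they have to be found in the camera images.
- flask: round-bellied amber glass flask, loose, 0.25 kg. Origin: centre of its foot's underside; z up the neck. Foot 26 x 26 mm square; ball belly 66 mm wide, centred 44 mm above the origin; neck 26 mm wide; black round screw cap 36 mm wide, 90 to 116 mm above the origin. A small bump on the upper belly lies at +x. It starts upright with its foot in the holder's well, which stops it turning (0.1 rad play)
- cap_top (a point): centre of the flat top of the flask's screw cap, on the flask's axis, 116 mm above its origin. A white rib on the cap runs from the centre outwards; with the cap tight it points over the bump on the belly. The cap is captive: it turns but neither rises nor comes off
- cap (a joint): turn of the flask's cap in rad: grows as the cap is turned clockwise seen from above; 1.6 = tight, against a hard stop; it starts slack, between 0.3 and 0.7. Turning takes about 0.06 N m and it stays where it is left
- flask_holder: fixed wooden block 74 x 74 x 20 mm that the round flask stands in. Origin: centre of its underside; it may be yawed. In its middle a square well 28 mm wide, 12 mm deep, open upwards, sides parallel to the block's; the flask's foot rests on the well's floor 8 mm above the table
- shaker: fixed shaker: grey box 120 x 120 mm, top 45 mm above the table, that carries a round sprung ring cradle over its centre. Origin: centre of its underside, z up; it may be yawed
- cradle_rim (a point): centre of the upper rim of the sprung ring cradle, 103 mm above the table when up; moves with the ring. An open aluminium funnel, inside 64 mm wide at the rim, 44 mm at its lower edge 13 mm below. The flask's foot passes through, its belly rests in the cone, flask origin about 29 mm below this point; it holds only the belly: let go, the flask tips over
- cradle (a joint): how far the ring cradle is pressed down in m: 0 = up, 0.015 = fully down, on its hard stop. Spring: starts to yield at about 7 N, about 15 N at the stop; the flask's own weight does not move it, and it springs back when let go
- bottle: bystander: straight-sided amber bottle 52 mm wide, 116 mm tall, with the same cap and foot as the flask, standing in an equal wooden holder. Origin: centre of its underside
- tape: bystander: roll of tape lying flat, 70 mm across, 20 mm high. Origin: centre of its underside
- clamp_bar: bystander: wooden clamping bar 130 x 32 x 18 mm lying flat, long side along its x. Origin: centre of its underside
- glue: bystander: white glue bottle, 38 mm across, 95 mm tall. Origin: centre of its underside
- tin: bystander: small tin, 54 mm across, 60 mm tall. Origin: centre of its underside
- screwdriver: bystander: screwdriver lying flat, about 200 mm long along its x. Origin: about its middle, on the underside
- sander: bystander: cork sanding block 110 x 60 x 35 mm. Origin: centre of its underside
Things that resemble listed ones, but are neither listed nor needed, are in the scene too. What is shaped like the flask but red is not meant.

How it is judged (in metres and radians):
On the way, in this order (a step that is already met when the one before it is completed fails the run):
1. the cap is twisted tight while the flask stands in its holder (value of joint cap above 1.45 rad and z of flask in the frame of flask_holder below 0.02 m and horizontal distance between flask and flask_holder below 0.006 m), for 0.2 s.
2. the flask is lifted clear of its holder, upright and gripped (value of joint cap above 1.45 rad and z of flask in the frame of flask_holder above 0.04 m and angle between flask's own z axis and vertical below 0.3 rad and contact force between the fingers and flask above 2 N), for 0.2 s.
At the end, for the whole second after the job is handed in: Fingers hold the flask (over 3 N); foot within 10 mm of the ring axis and at least 22 mm below the rim; upright within 0.15 rad, at rest; pushing on the cradle with over 6 N, ring down more than 12 of 15 mm; cap tight (over 1.45 of 1.6 rad) (value of joint cradle above 0.012 m and horizontal distance between flask and cradle_rim below 0.01 m and z of flask in the frame of cradle_rim below -0.022 m and angle between flask's own z axis and vertical below 0.15 rad and value of joint cap above 1.45 rad and contact force between the fingers and flask above 3 N and contact force between flask and shaker above 6 N and linear speed of flask below 0.02 m/s); the arm keeps its last pose, push and grip.
It fails at once if the flask is tipped by more than 0.5 rad (angle between flask's own z axis and vertical above 0.5 rad).
It fails at once if a bystander is moved by more than 30 mm (distance of any of bottle, tape, clamp_bar, glue, tin, screwdriver, sander from where it was at the start of the episode above 0.03 m).
It also fails if it takes over 51 s, if anything falls off the work surface, if the arm or the gripper's body presses on something with over 40 N, if the wrist force passes 120 N, or if a joint passes its speed limit or range.

## Working session

There is one attempt and no reset: what is moved stays moved. The work goes in short steps, Python scripts to look and compute and a tool call to move; the robot and the scene stay as the last step left them, time stands still between calls to the robot, and variables do not carry over. Pictures are saved under pics/ and viewed, and the job is handed in when it is done.

Besides the shell and the picture viewer there is one more tool, called after ">>>" by a JSON object that holds its "fn" and its "kwargs". step_arm: Moves the arm, as the interface text tells. Its arguments: {"type":"object","properties":{"plan":{"type":"string"}},"required":["plan"]}

```bash
mkdir -p pics
python3 - <<'E'
from plant import telemetry, snapshot, calibration
import cv2
print(telemetry.get_obs())
for n in("scene","top"):
    cv2.imwrite(f"pics/{n}0.png",snapshot(n)); print(n,calibration(n))
E
```

```text
{'clock': 0.0, 'joint_pos': array([ 8.74400544e+01,  2.05921091e+01,  6.35099174e-01, -1.88720133e-02,
       -7.01357032e+01, -1.65070134e+01]), 'qvel': array([ 0.06395815, -0.03308767,  0.01011835,  0.03391838,  0.02297037,
       -0.04777685]), 'tau': array([-1.99060883e-04, -5.82723570e+01,  2.93056583e+01,  6.99726149e+00,
        7.02795209e-03, -1.59281194e-04]), 'tool_pos': array([0.22037697, 0.6375106 , 0.22562907]), 'orientation': array([ 1.79906067e+02, -9.33546530e-03, -1.90733783e+01]), 'force': array([0.40809091, 0.64365384, 0.2119686 ]), 'moment': array([ 0.02289137, -0.01965766,  0.00549959]), 'opening': 0.08754914977702248}
scene {'K': array([[410.39066529,   0.        , 320.30025056],
       [  0.        , 410.39066529, 208.73576275],
       [  0.        ,   0.        ,   1.        ]]), 'k1': -0.026704228295109374, 'camera_from_world': array([[ 8.74676849e-01,  4.84706220e-01, -5.38676289e-04,
        -4.49632421e-01],
       [-3.25247809e-01,  5.87749365e-01,  7.40786438e-01,
         1.51158112e-01],
       [ 3.59380401e-01, -6.47773544e-01,  6.71740398e-01,
        -1.36134464e+00],
       [ 0.00000000e+00,  0.00000000e+00,  0.00000000e+00,
         1.00000000e+00]])}
top {'K': array([[420.24393747,   0.        , 316.14038258],
       [  0.        , 420.24393747, 199.04263359],
       [  0.        ,   0.        ,   1.        ]]), 'k1': -0.028872220868874185, 'camera_from_world': array([[ 0.02440446, -0.99970102, -0.00151547, -0.11607084],
       [ 0.98913829,  0.02392675,  0.14502739, -0.56313017],
       [-0.14494777, -0.00503832,  0.98942648, -1.12952619],
       [ 0.        ,  0.        ,  0.        ,  1.        ]])}
```

View pics/scene0.png

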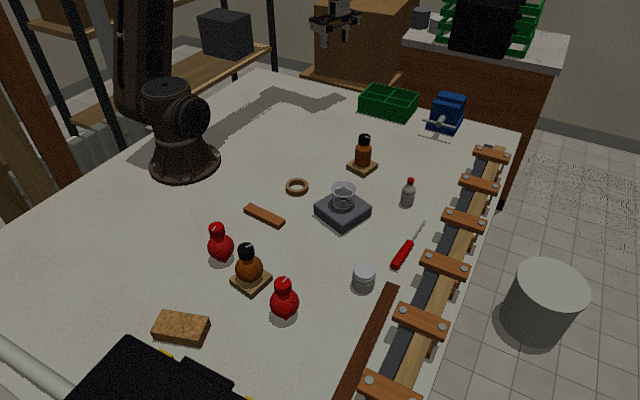

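View pics/top0.png

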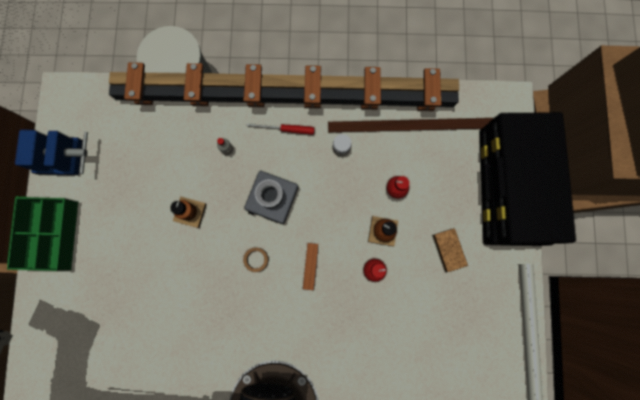

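The scene view shows two amber candidates. One is at scene (248,265) / top (384,230), round-bellied in a holder and flanked by two red decoys. The other is at scene (363,152) / top (187,210), straight-sided. The first fits the description, so I'll confirm it in crops.

Run:
```python
import cv2,numpy as np
s=cv2.imread("pics/scene0.png");t=cv2.imread("pics/top0.png")
a=cv2.resize(s[215:325,200:310],(550,550),interpolation=3)
cv2.imwrite("pics/c_flask_s.png",a)
cv2.imwrite("pics/c_flask_t.png",cv2.resize(t[170:290,350:430],(400*4//3,800*3//4*4//3)[:2],interpolation=3)[:600])
cv2.imwrite("pics/c_sh_t.png",cv2.resize(t[160:235,235:310],(600,600),interpolation=3))
cv2.imwrite("pics/c_sh_s.png",cv2.resize(s[170:240,305:385],(686,600),interpolation=3))
cv2.imwrite("pics/c_fl_t.png",cv2.resize(t[205:255,360:410],(600,600),interpolation=3))
```

```text
(no output)
```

View pics/c_flask_s.png

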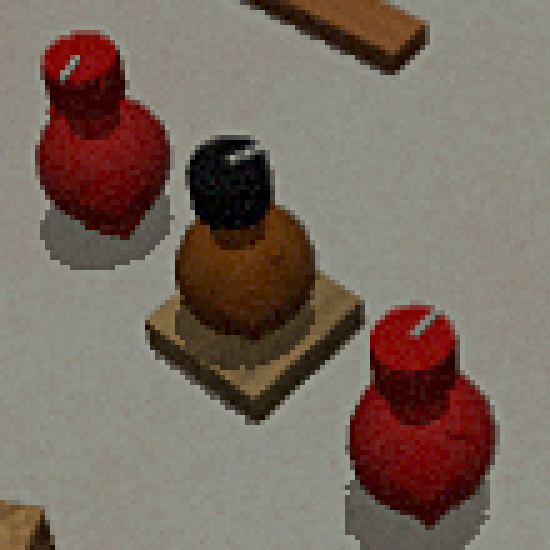

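View pics/c_fl_t.png

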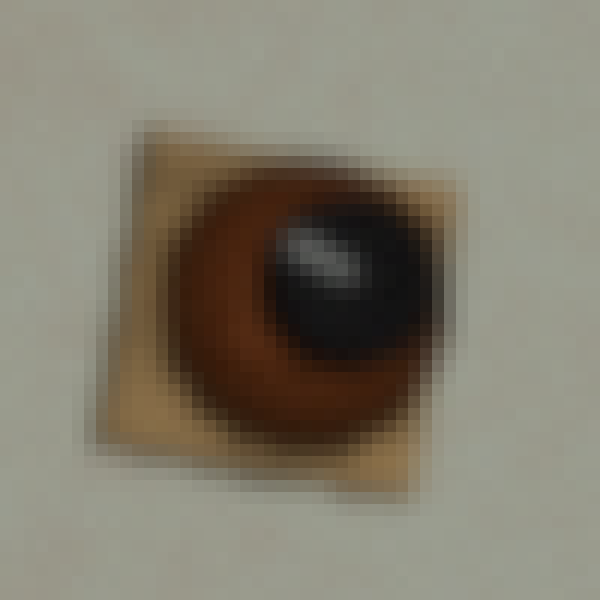

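View pics/c_sh_t.png

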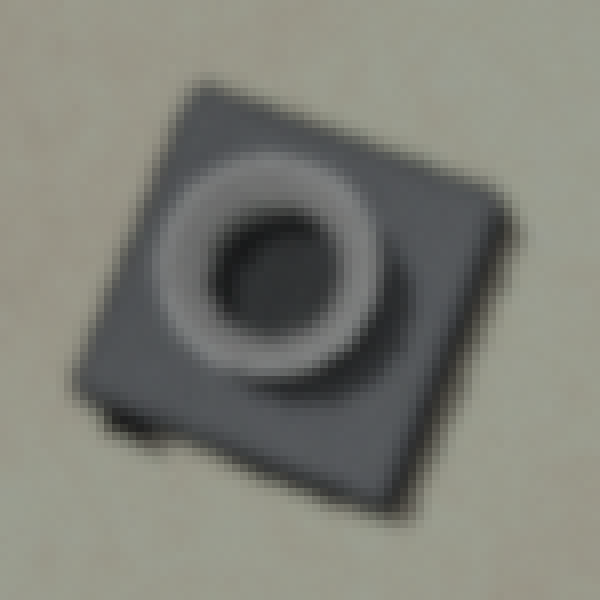

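View pics/c_sh_s.png

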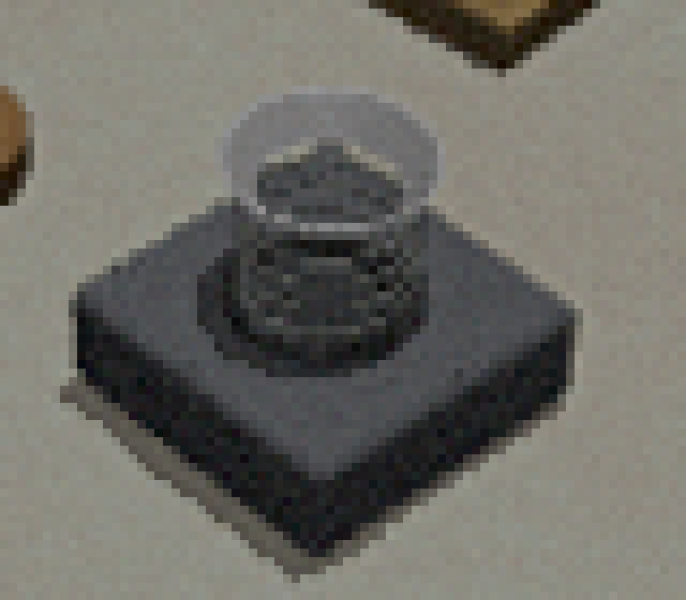

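The amber round-bellied flask in its holder, at top (389,228) for the cap, is confirmed. Its neighbours are red. Next I'll locate everything numerically.

```bash
cat > h.py <<'E'
import numpy as np
from plant import calibration
def ray(n,p,c=None):
    c=c or calibration(n);K=c['K'];k=c['k1'];T=c['camera_from_world']
    d=np.array([(p[0]-K[0,2])/K[0,0],(p[1]-K[1,2])/K[1,1]])
    u=d.copy()
    for _ in range(20): u=d/(1+k*(u@u))
    v=T[:3,:3].T@np.array([u[0],-u[1],-1]);o=-T[:3,:3].T@T[:3,3]
    return o,v
def onz(n,p,z,c=None):
    o,v=ray(n,p,c);return o+v*(z-o[2])/v[2]
def proj(n,X,c=None):
    c=c or calibration(n);T=c['camera_from_world'];q=T[:3,:3]@np.asarray(X,float)+T[:3,3]
    u=np.array([q[0],-q[1]])/-q[2];u=u*(1+c['k1']*(u@u));K=c['K']
    return np.array([K[0,0]*u[0]+K[0,2],K[1,1]*u[1]+K[1,2]])
def crop(u,off,s): return ((np.array(u)+.5)/s-.5)+np.array(off)
E
python3 - <<'E'
from h import *
np.set_printoptions(precision=4,suppress=True)
f=lambda u:crop(u,(360,205),12)
H=np.array([onz('top',f(u),.02) for u in[(145,125),(462,185),(410,498),(100,445)]])
print('holder',H[:,:2],H.mean(0)); 
for i in range(4): d=H[(i+1)%4]-H[i]; print(np.linalg.norm(d),np.degrees(np.arctan2(d[1],d[0])))
print('cap top', onz('top',f((353,283)),.124), 'scene',onz('scene',crop((230,163),(200,215),5),.124))
a=onz('top',f((352,268)),.124);b=onz('top',f((285,232)),.124);d=b-a;print('rib',np.degrees(np.arctan2(d[1],d[0])))
sc=lambda u:crop(u,(200,215),5)
a=onz('scene',sc((232,160)),.124);b=onz('scene',sc((260,147)),.124);d=b-a;print('rib',np.degrees(np.arctan2(d[1],d[0])))
g=lambda u:crop(u,(235,160),8)
S=np.array([onz('top',g(u),.045) for u in[(200,85),(505,200),(395,505),(75,385)]])
print('shaker',S.mean(0),[(np.linalg.norm(S[(i+1)%4]-S[i])) for i in range(4)])
print('rim',onz('top',g((270,265)),.103),onz('scene',crop((330,161),(305,170),8.57),.103))
for n,p in dict(red1=(399,186),red2=(375,269),bottle=(187,209),tape=(256,259),bar=(310,266),tin=(341,146),glue=(224,146),sander=(450,250)).items(): print(n,onz('top',p,.05)[:2])
E
```

```text
holder [[ 0.5273 -0.2598]
 [ 0.5149 -0.3344]
 [ 0.4415 -0.3221]
 [ 0.4521 -0.2498]] [ 0.4839 -0.2915  0.02  ]
0.07558811801444296 -99.42965216937934
0.07445272135535715 170.46113598420007
0.07305725862789357 81.65657334060346
0.07587557012048071 -7.615475956313297
cap top [ 0.4829 -0.2911  0.124 ] scene [ 0.4849 -0.2912  0.124 ]
rib 62.801839184041725
rib 63.38608327420709
shaker [0.5703 0.0225 0.045 ] [np.float64(0.11486380344386536), np.float64(0.11293696958332482), np.float64(0.11887110824787173), np.float64(0.11377812183035534)]
rim [0.5706 0.0241 0.103 ] [0.5716 0.0224 0.103 ]
red1 [ 0.6066 -0.3317]
red2 [ 0.3774 -0.266 ]
bottle [0.528  0.2536]
tape [0.3963 0.0566]
bar [ 0.3812 -0.0903]
tin [ 0.7171 -0.1687]
glue [0.7094 0.1612]
sander [ 0.4331 -0.4702]
```

>>> {"fn": "step_arm", "kwargs": {"plan": "6.5 3.1 2.35 0 0 0 0;6.5 3.1 2.35 0 0 0 0;6.5 3.1 2.35 0 0 0 0;6.5 3.1 2.35 0 0 0 0;6.5 3.1 2.35 0 0 0 0;6.5 3.1 2.35 0 0 0 0;6.5 3.1 2.35 0 0 0 0;6.5 3.1 2.35 0 0 0 0;6.5 3.1 2.35 0 0 0 0;6.5 3.1 2.35 0 0 0 0;6.5 3.1 2.35 0 0 0 0;6.5 3.1 2.35 0 0 0 0"}}

```text
clock: 1.1
tool_pos: [0.4805, 0.2481, 0.2265]
orientation: [180.0, 0.0, -19.1]
force: [1.3, -0.3, 0.2]
opening: 0.0649
```

>>> {"fn": "step_arm", "kwargs": {"plan": "6.5 3.1 2.35 0 0 0 0;6.5 3.1 2.35 0 0 0 0;6.5 3.1 2.35 0 0 0 0;6.5 0.7 3.6 0 0 0 0;6.5 0.7 3.6 0 0 0 0;6.5 0.7 3.6 0 0 0 0;6.5 0.7 3.6 0 0 0 0;6.5 0.7 3.6 0 0 0 0;6.5 0.7 3.6 0 0 0 0;6.5 0.7 3.6 0 0 0 0;6.5 0.7 3.6 0 0 0 0;6.5 0 0 0 0 0 0"}}

```text
clock: 2.1
tool_pos: [0.502, -0.1421, 0.2262]
orientation: [179.9, 0.1, -19.3]
force: [0.2, 0.7, -0.1]
opening: 0.0649
```

Run:
```python
from h import *
from plant import *
import cv2
c=calibration('wrist');print(telemetry.get_obs());print(proj('wrist',(.484,-.2912,.124)), -c['camera_from_world'][:3,:3].T@c['camera_from_world'][:3,3])
import pickle;pickle.dump(c,open('w1.pkl','wb'))
cv2.imwrite('pics/w1.png',snapshot('wrist'))
```

```text
{'clock': 2.1, 'joint_pos': array([ 5.77988260e+00,  6.11084238e+00, -1.84623514e+01,  2.86657864e-02,
       -6.55058398e+01,  6.49145551e+01]), 'qvel': array([ 4.03583041, -0.08547926,  0.01396075, -0.89201995,  0.45741515,
       -6.1463936 ]), 'tau': array([-3.05890985e+00, -3.76958621e+01,  2.81450450e+01,  6.82852596e+00,
        8.69846190e-04,  1.26226354e+00]), 'tool_pos': array([ 0.5020386 , -0.14213591,  0.22623772]), 'orientation': array([ 1.79942880e+02,  6.05285555e-02, -1.92936896e+01]), 'force': array([ 0.17595309,  0.73486708, -0.05378297]), 'moment': array([ 0.06089425, -0.04227519,  0.01796632]), 'opening': 0.06487356281888385}
[509.95157963 163.74431446] [ 0.57678461 -0.1686029   0.38401627]
```

View pics/w1.png

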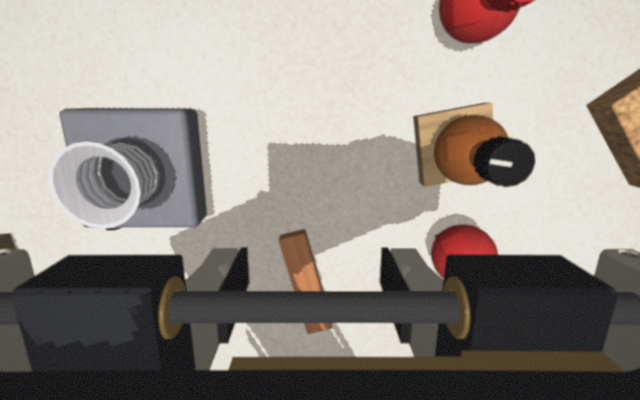

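The wrist view shows the flask cap at about (507,161), where I predicted (510,164). The white rib points left, and the ring rim is at about (96,184). I'll enlarge both.

Run:
```python
import cv2,numpy as np
s=cv2.imread("pics/w1.png")
a=cv2.resize(s[110:200,430:550],(800,600),interpolation=3)
cv2.imwrite("pics/c_w1.png",a)
cv2.imwrite("pics/c_w1b.png",cv2.resize(s[130:240,40:160],(640,587),interpolation=3))
```

```text
(no output)
```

View pics/c_w1.png

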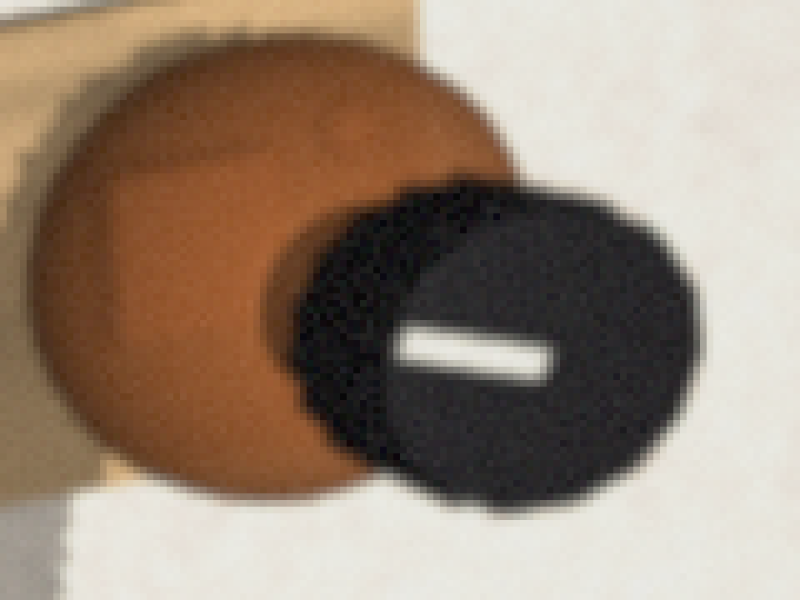

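View pics/c_w1b.png

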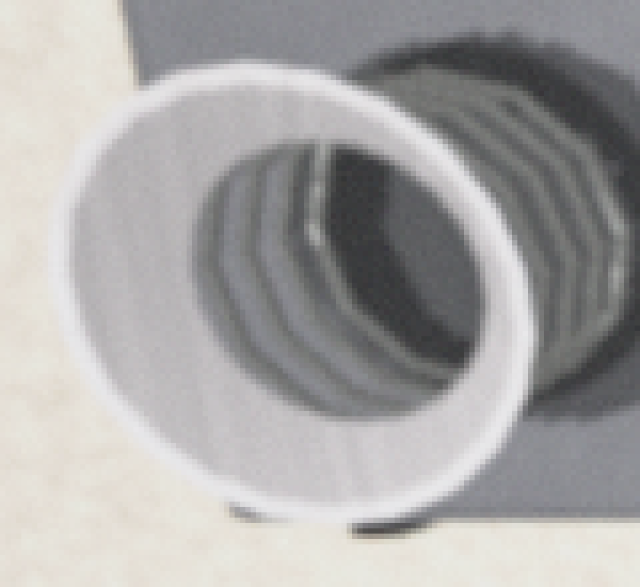

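Run:
```python
from h import *
import pickle
np.set_printoptions(precision=4,suppress=True)
c=pickle.load(open('w1.pkl','rb'))
f=lambda u:crop(u,(430,110),6.667)
print('cap',onz('w',f((546,352)),.124,c))
a=onz('w',f((552,363)),.124,c);b=onz('w',f((395,343)),.124,c);d=b-a;print('rib',a,np.degrees(np.arctan2(d[1],d[0])))
print('rim',onz('w',crop((298,292),(40,130),5.333),.103,c))
p=f((345,130)); o,v=ray('w',p,c)
C=np.array([.484,-.2912,.052]);v/=np.linalg.norm(v);b=v@(o-C);s=-b-np.sqrt(b*b-((o-C)@(o-C)-.033**2));X=o+s*v-C;print('bump?',X,np.degrees(np.arctan2(X[1],X[0])))
# rib-based holder check
for r in (.0335,):pass
```

```text
cap [ 0.4847 -0.2924  0.124 ]
rib [ 0.4832 -0.2928  0.124 ] 63.31988473250854
rim [0.5719 0.0222 0.103 ]
bump? [ 0.0212 -0.0045  0.0249] -12.044642925891702
```

>>> {"fn": "step_arm", "kwargs": {"plan": "6.5 0.64 2.9 0 0 0 0;6.5 0.64 2.9 0 0 0 0;6.5 0.64 2.9 0 0 0 0;6.5 0.64 2.9 1 0 0 0;6.5 0.64 2.9 2 0 0 0;6.5 0 0 2 0 0 0;6.5 0 0 0 0 0 0;6.5 0 0 0 0 0 0"}}

```text
clock: 2.82
tool_pos: [0.486, -0.2846, 0.1757]
orientation: [180.0, 0.2, -19.1]
force: [0.4, 0.6, 0.4]
opening: 0.065
```

Run:
```python
from h import *
from plant import *
o=telemetry.get_obs();print(o['tool_pos'],o['orientation'],o['joint_pos'],o['force'],o['moment'])
y=np.radians(o['orientation'][2]);d=np.array([.4843,-.2917])-o['tool_pos'][:2]
print(d,np.cos(y)*d[0]+np.sin(y)*d[1],np.sin(y)*d[0]-np.cos(y)*d[1])
```

```text
[ 0.48597506 -0.2845927   0.17566524] [ 1.79979058e+02  1.70154518e-01 -1.90753659e+01] [-1.04455935e+01  1.24409532e+01 -1.76665471e+01 -5.56992639e-03
 -6.00638703e+01  8.13730455e+01] [0.42192769 0.57964774 0.3898624 ] [-0.03702928 -0.00824607 -0.01210677]
[-0.00167506 -0.0071073 ] 0.0007396612810319926 0.0072644641947914885
```

>>> {"fn": "step_arm", "kwargs": {"plan": "6.5 0.07 0.72 1.5 0 0 0;6.5 0 0 2 0 0 0;6.5 0 0 2 0 0 0;6.5 0 0 1.5 0 0 0;6.5 0 0 1.2 0 0 0;6.5 0 0 0 0 0 0;6.5 0 0 0 0 0 0;3 0 0 0 0 0 0;3 0 0 0 0 0 0;3 0 0 0 0 0 0;3 0 0 0 0 0 0;3 0 0 0 0 0 0"}}

```text
clock: 3.82
tool_pos: [0.4851, -0.2922, 0.0951]
orientation: [-180.0, -0.0, -19.1]
force: [0.0, -0.3, 0.6]
opening: 0.0374
```

Run:
```python
from h import *
from plant import *
import cv2
o=telemetry.get_obs();print(o['tool_pos'],o['orientation'],o['force'],o['moment'],o['opening'])
cv2.imwrite('pics/w2.png',snapshot('wrist'))
```

```text
[ 0.48508254 -0.29220241  0.09509053] [-1.79995613e+02 -4.70188697e-02 -1.90675957e+01] [ 0.04199764 -0.25800775  0.63369988] [ 0.05972988 -0.00933718  0.04113   ] 0.03737672448088114
```

View pics/w2.png

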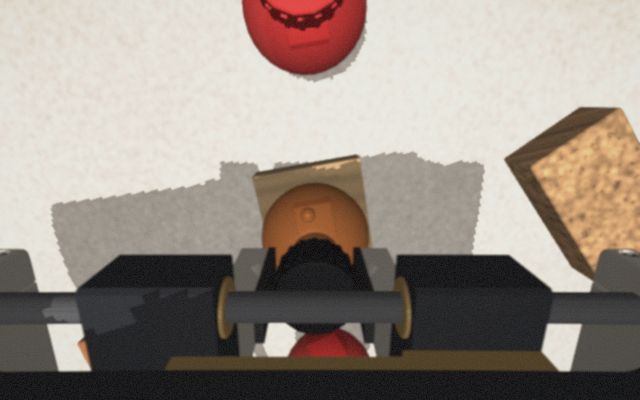

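The bump is visible at (308,214), roughly along tool +x (about −12°). The jaws are around the cap. I'll settle the grip, then twist.

>>> {"fn": "step_arm", "kwargs": {"plan": "3 0 0 0 0 0 0;3 0 0 0 0 0 0;3 0 0 0 0 0 0;3 0 0 0 0 0 6;3 0 0 0 0 0 6;3 0 0 0 0 0 6;3 0 0 0 0 0 6;3 0 0 0 0 0 6;3 0 0 0 0 0 6;3 0 0 0 0 0 6;3 0 0 0 0 0 6;3 0 0 0 0 0 0"}}

```text
clock: 4.87
tool_pos: [0.4846, -0.2927, 0.095]
orientation: [180.0, -0.0, -67.4]
force: [-2.6, -1.9, 5.5]
opening: 0.0355
```

Run:
```python
from plant import *
o=telemetry.get_obs();print(o['tool_pos'],o['orientation'],o['force'],o['moment'],o['opening'],o['joint_pos'])
```

```text
[ 0.48456359 -0.29268025  0.09499178] [ 1.79956001e+02 -2.72739739e-02 -6.74334419e+01] [-2.61783378 -1.94868332  5.4584887 ] [-0.57198057  0.66660928  0.02631664] 0.035477782685713416 [-11.29430863  17.33328803 -23.02402473   0.06187317 -49.66404402
  33.82079891]
```

>>> {"fn": "step_arm", "kwargs": {"plan": "3 0 0 0 0 0 5;3 0 0 0 0 0 5;3 0 0 0 0 0 5;3 0 0 0 0 0 3;3 0 0 0 0 0 0;3 0 0 0 0 0 0"}}

```text
clock: 5.37
tool_pos: [0.4844, -0.2927, 0.095]
orientation: [180.0, -0.0, -85.1]
force: [-2.4, -1.1, 6.1]
opening: 0.0353
```

Run:
```python
from plant import *
o=telemetry.get_obs();print(o['tool_pos'],o['orientation'],o['force'],o['moment'],o['opening'])
```

```text
[ 0.4844317  -0.29267517  0.09503072] [ 1.79954363e+02 -3.61359661e-02 -8.50793146e+01] [-2.37506267 -1.0927037   6.11784244] [-0.70004698  1.06294424 -0.03626904] 0.03527690894335114
```

>>> {"fn": "step_arm", "kwargs": {"plan": "3 0 0 0 0 0 4;3 0 0 0 0 0 0;3 0 0 0 0 0 0"}}

```text
clock: 5.62
tool_pos: [0.4844, -0.2927, 0.095]
orientation: [180.0, -0.0, -89.1]
force: [-2.5, -2.3, 7.0]
opening: 0.0355
```

```bash
cat > s.py <<'E'
from plant import *
o=telemetry.get_obs();print(o['tool_pos'],o['orientation'],o['force'],o['moment'],o['opening'],o['tau'][5])
E
python3 s.py
```

```text
[ 0.48439159 -0.29267319  0.09501223] [ 1.79951425e+02 -3.82665371e-02 -8.90810444e+01] [-2.52046335 -2.29279078  7.02906038] [-0.64867504  1.11093993 -0.00936587] 0.035525460971399046 -0.22180038504302502
```

>>> {"fn": "step_arm", "kwargs": {"plan": "3 0 0 0 0 0 4;3 0 0 0 0 0 0;3 0 0 0 0 0 0"}}

```text
clock: 5.87
tool_pos: [0.4843, -0.2926, 0.095]
orientation: [179.9, -0.0, -93.1]
force: [-2.9, -2.0, 6.1]
opening: 0.0353
```

```bash
python3 s.py
```

```text
[ 0.48432745 -0.29264568  0.09500818] [ 1.79947019e+02 -3.84716767e-02 -9.30833836e+01] [-2.93812785 -1.95349228  6.08903841] [-0.62381386  1.14297566 -0.00302728] 0.03531027273255458 -0.2296253526583314
```

>>> {"fn": "step_arm", "kwargs": {"plan": "3 0 0 0 0 0 4;3 0 0 0 0 0 0;3 0 0 0 0 0 0"}}

```text
clock: 6.12
tool_pos: [0.4842, -0.2928, 0.0951]
orientation: [179.9, -0.1, -97.0]
force: [-2.9, -2.2, 5.8]
opening: 0.0357
```

```bash
python3 s.py
```

```text
[ 0.48420527 -0.29276221  0.09506597] [ 1.79932335e+02 -6.25717620e-02 -9.70326690e+01] [-2.94344727 -2.18050497  5.81403431] [-0.87176327  1.42972797  0.45969327] 0.03566958259979551 -0.6362735107541084
```

>>> {"fn": "step_arm", "kwargs": {"plan": "3 0 0 0 0 0 -1.5;3 0 0 0 0 0 0;3 0 0 0 0 0 0"}}

```text
clock: 6.37
tool_pos: [0.4842, -0.2928, 0.095]
orientation: [179.9, -0.1, -95.5]
force: [-3.2, -1.9, 7.1]
opening: 0.0352
```

```bash
python3 s.py
python3 - <<'E'
from plant import *
import cv2
s=snapshot('wrist');t=snapshot('scene')
cv2.imwrite('pics/w3.png',s);cv2.imwrite('pics/s3.png',cv2.resize(t[200:310,190:310],(655,600),interpolation=3))
E
```

```text
[ 0.48422438 -0.29276333  0.09504432] [ 1.79940790e+02 -5.05375078e-02 -9.55458689e+01] [-3.20516023 -1.88774447  7.09593376] [-0.7387084   1.35278877  0.09232015] 0.035201170404197527 0.00533928323420696
```

View pics/w3.png

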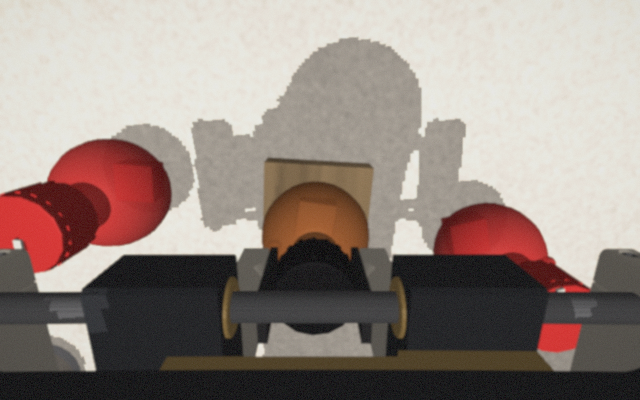

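View pics/s3.png

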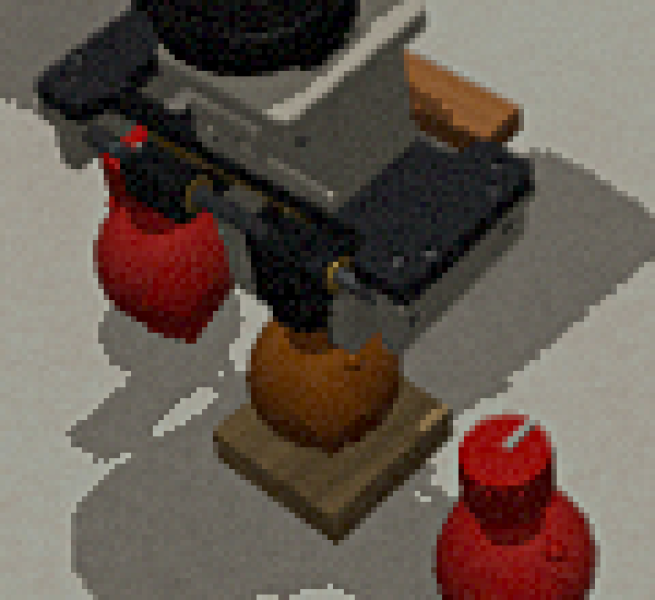

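>>> {"fn": "step_arm", "kwargs": {"plan": "3 0 0 -0.5 0 0 0;3 0 0 -1 0 0 0;3 0 0 -1.5 0 0 0;3 0 0 -2 0 0 0;3 0 0 -2 0 0 0;3 0 0 -2 0 0 0;3 0 0 -2 0 0 0;3 0 0 -1.5 0 0 0;3 0 0 -0.5 0 0 0;3 0 0 0 0 0 0;3 0 0 0 0 0 0"}}

```text
clock: 7.38
tool_pos: [0.4846, -0.2917, 0.224]
orientation: [180.0, 0.0, -95.6]
force: [-0.4, -0.0, -2.3]
opening: 0.0351
```

```bash
python3 s.py
python3 - <<'E'
from plant import *
import cv2
s=snapshot('wrist');t=snapshot('scene')
cv2.imwrite('pics/w4.png',s);cv2.imwrite('pics/s4.png',cv2.resize(t[140:300,190:330],(525,600),interpolation=3))
E
```

```text
[ 0.4845701  -0.29173902  0.22403552] [ 1.79980023e+02  4.25958408e-02 -9.55796220e+01] [-0.37663641 -0.02458674 -2.34832223] [ 0.11012327 -0.06516641 -0.01199621] 0.03506909597113265 0.0003943814226659015
```

View pics/s4.png

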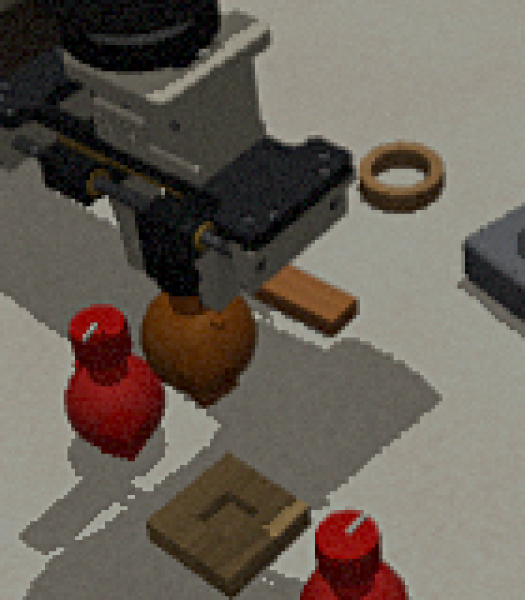

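View pics/w4.png

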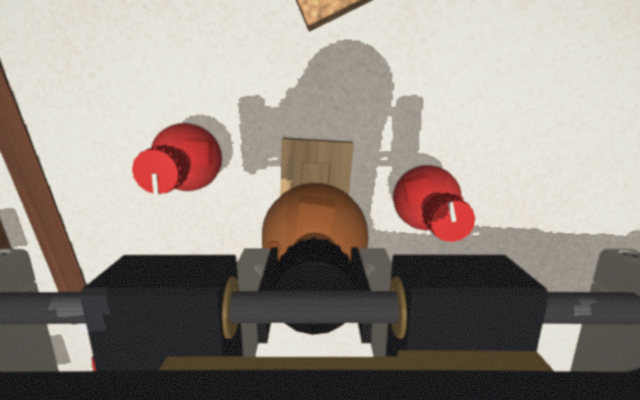

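The flask is out of the holder, upright and held; the force reads −2.35 N, which is its weight. Next is the carry to above the ring.

>>> {"fn": "step_arm", "kwargs": {"plan": "3 -1 -0.17 0 0 0 0;3 -2.4 -0.42 0 0 0 0;3 -3.4 -0.6 0 0 0 0;3 -3.6 -0.65 0 0 0 0;3 -3.6 -0.65 0 0 0 0;3 -3.6 -0.65 0 0 0 0;3 -3.6 -0.65 0 0 0 0;3 -3.6 -0.65 0 0 0 0;3 -3.4 -0.6 0 0 0 0;3 -2.4 -0.42 0 0 0 0;3 -1.2 -0.2 0 0 0 0;3 0 0 0 0 0 0"}}

```text
clock: 8.48
tool_pos: [0.5723, 0.0215, 0.2234]
orientation: [179.9, -0.0, -95.4]
force: [0.6, 0.1, -1.5]
opening: 0.0353
```

>>> {"fn": "step_arm", "kwargs": {"plan": "3 0 0 0 0 0 0;3 0 0 0 0 0 0;3 0 0 0 0 0 0"}}

```text
clock: 8.73
tool_pos: [0.5716, 0.018, 0.2243]
orientation: [180.0, -0.0, -95.6]
force: [-0.2, -0.1, -2.9]
opening: 0.0352
```

```bash
python3 s.py
python3 - <<'E'
from plant import *
from h import *
import cv2
o=telemetry.get_obs()
y=np.radians(o['orientation'][2]);d=np.array([.5715,.0228])-o['tool_pos'][:2]
print(d,np.cos(y)*d[0]+np.sin(y)*d[1],np.sin(y)*d[0]-np.cos(y)*d[1])
p=o['tool_pos']
print('belly proj',proj('scene',p-[0,0,.043]),proj('scene',p-[0,0,.087]),'rim',proj('scene',(.5715,.0228,.103)))
s=snapshot('wrist');t=snapshot('scene')
cv2.imwrite('pics/w5.png',s);cv2.imwrite('pics/s5.png',cv2.resize(t[110:250,280:410],(557,600),interpolation=3))
E
```

```text
[0.57164627 0.01795857 0.22431376] [ 1.79966046e+02 -1.73314537e-02 -9.56259055e+01] [-0.19414137 -0.07273796 -2.90089098] [ 0.0667719  -0.02066178  0.04743023] 0.03523776735563839 0.0025467074738116935
[-0.00014627  0.00484143] -0.004803768453955522 0.0006201818990864555
belly proj [343.43760922 165.54415219] [342.81432319 179.16162943] rim [343.11295471 188.25514516]
```

View pics/s5.png

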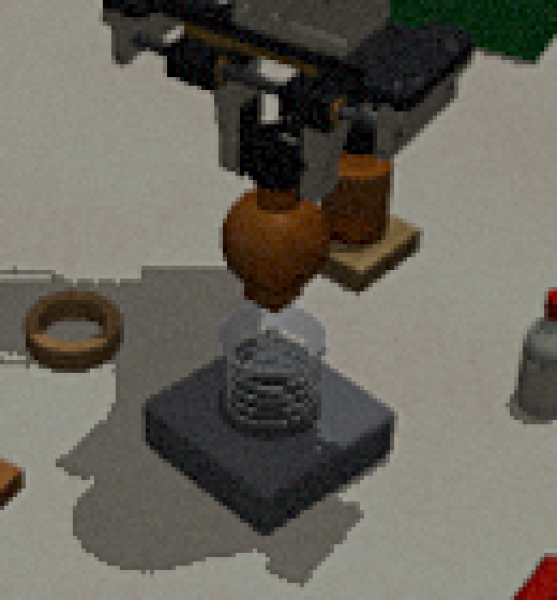

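View pics/w5.png

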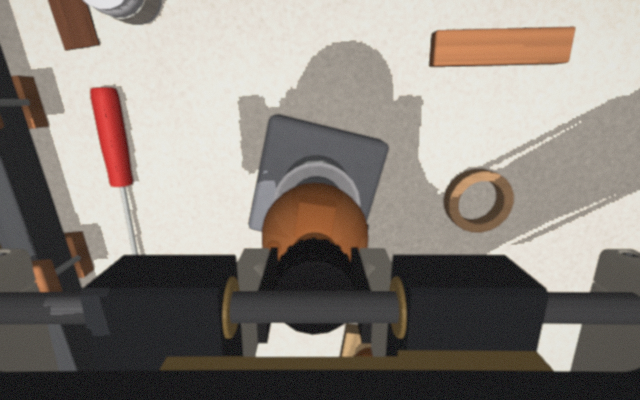

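>>> {"fn": "step_arm", "kwargs": {"plan": "3 -0.48 0.05 0 0 0 0;3 0 0 0.5 0 0 0;3 0 0 1 0 0 0;3 0 0 1.3 0 0 0;3 0 0 1.3 0 0 0;3 0 0 1 0 0 0;3 0 0 0.6 0 0 0;3 0 0 0.2 0 0 0;3 0 0 0 0 0 0;3 0 0 0 0 0 0"}}

```text
clock: 9.67
tool_pos: [0.5724, 0.0237, 0.1659]
orientation: [-180.0, 0.0, -95.6]
force: [0.5, 0.1, -2.1]
opening: 0.0355
```

```bash
python3 s.py
python3 - <<'E'
from plant import *
import cv2
t=snapshot('scene')
cv2.imwrite('pics/s6.png',cv2.resize(t[110:250,280:410],(557,600),interpolation=3))
E
```

```text
[0.57238916 0.02371382 0.16590962] [-1.79967763e+02  1.67164773e-03 -9.55604328e+01] [ 0.50231771  0.140585   -2.0801129 ] [ 0.01166424 -0.08353045  0.03824356] 0.03552568886666647 -0.0004291389268473722
```

View pics/s6.png

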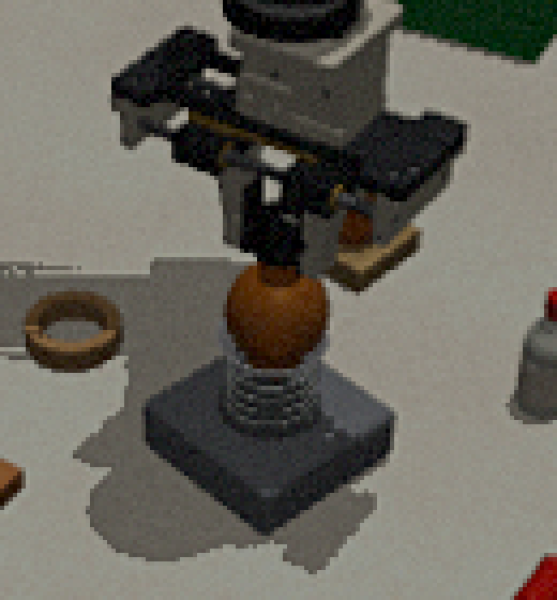

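The foot has passed through and the belly sits centred just above the cone. I'll press down gradually.

>>> {"fn": "step_arm", "kwargs": {"plan": "3 0 0 0.3 0 0 0;3 0 0 0.2 0 0 0;3 0 0 0.2 0 0 0;3 0 0 0.2 0 0 0;3 0 0 0 0 0 0;3 0 0 0 0 0 0"}}

```text
clock: 10.22
tool_pos: [0.5722, 0.0236, 0.1573]
orientation: [-180.0, -0.0, -95.6]
force: [-2.1, 0.2, 5.6]
opening: 0.035
```

```bash
python3 s.py
```

```text
[0.57224114 0.02355188 0.15729365] [-1.79953695e+02 -5.27982089e-03 -9.55511540e+01] [-2.13131158  0.19637876  5.61432109] [-0.11768236  0.9007341  -0.0057212 ] 0.03499869976903161 -0.017239535227417946
```

>>> {"fn": "step_arm", "kwargs": {"plan": "3 0 0 0.2 0 0 0;3 0 0 0.2 0 0 0;3 0 0 0.2 0 0 0;3 0 0 0.2 0 0 0;3 0 0 0 0 0 0;3 0 0 0 0 0 0"}}

```text
clock: 10.72
tool_pos: [0.5723, 0.0235, 0.1498]
orientation: [-179.9, -0.0, -95.5]
force: [-4.3, -0.7, 8.7]
opening: 0.0352
```

```bash
python3 s.py
```

```text
[0.57232327 0.02345491 0.14977659] [-1.79935924e+02 -1.33621220e-02 -9.55441172e+01] [-4.25618648 -0.65606228  8.7366202 ] [-0.13255661  1.43089313  0.03473027] 0.035244883132508946 -0.028288596658967435
```

>>> {"fn": "step_arm", "kwargs": {"plan": "3 0 0.1 0.2 0 0 0;3 0 0 0.2 0 0 0;3 0 0 0.1 0 0 0;3 0 0 0 0 0 0;3 0 0 0 0 0 0"}}

```text
clock: 11.13
tool_pos: [0.5717, 0.0235, 0.1453]
orientation: [-179.9, -0.0, -95.5]
force: [-3.2, -1.7, 12.4]
opening: 0.035
```

```bash
python3 s.py
```

```text
[0.57172026 0.02346941 0.14529389] [-1.79881206e+02 -1.47476785e-02 -9.55298735e+01] [-3.21282589 -1.66643572 12.43819233] [-0.44622041  1.36238074 -0.00368845] 0.03496647628228454 -0.015639248304069042
```

>>> {"fn": "step_arm", "kwargs": {"plan": "3 0 0 0.1 0 0 0;3 0 0 0.1 0 0 0;3 0 0 0 0 0 0;3 0 0 0 0 0 0"}}

```text
clock: 11.47
tool_pos: [0.572, 0.0233, 0.1448]
orientation: [-179.8, -0.0, -95.5]
force: [-8.0, -0.6, 21.5]
opening: 0.0355
```

```bash
python3 s.py
python3 - <<'E'
from plant import *
import cv2
t=snapshot('scene')
cv2.imwrite('pics/s7.png',cv2.resize(t[110:250,280:410],(557,600),interpolation=3))
E
```

```text
[0.57197753 0.02325616 0.14484392] [-1.79815504e+02 -2.81478826e-02 -9.55022176e+01] [-8.00607027 -0.5927195  21.53923304] [-0.46677562  2.95307612  0.04587078] 0.0355010786963374 -0.04599528852850199
```

View pics/s7.png

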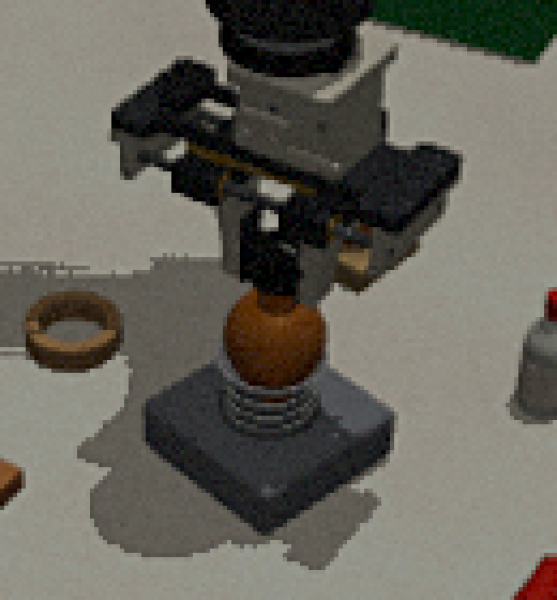

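>>> {"fn": "step_arm", "kwargs": {"plan": "3 0 0.1 0 0 0 0;3 0 0 0 0 0 0;3 0 0 0 0 0 0"}}

```text
clock: 11.77
tool_pos: [0.5713, 0.0234, 0.1445]
orientation: [-179.8, -0.0, -95.5]
force: [-6.0, -2.1, 17.9]
opening: 0.0355
```

```bash
python3 s.py
```

```text
[0.5713204  0.02338278 0.14451631] [-1.79783490e+02 -1.56916535e-02 -9.55093535e+01] [-6.02116064 -2.05016636 17.8653087 ] [-0.69747761  1.93576203 -0.01477913] 0.03547401568008324 -0.01764903136063367
```

>>> {"fn": "step_arm", "kwargs": {"plan": "3 0 0 0 0 0 0;3 0 0 0 0 0 0;3 0 0 0 0 0 0;3 0 0 0 0 0 0;3 0 0 0 0 0 0;3 0 0 0 0 0 0"}}

```text
clock: 12.27
tool_pos: [0.5713, 0.0234, 0.1445]
orientation: [-179.8, -0.0, -95.5]
force: [-4.8, -2.6, 18.3]
opening: 0.0352
```

```bash
python3 s.py
python3 - <<'E'
from plant import *
from h import *
import cv2
o=telemetry.get_obs();p=o['tool_pos']
print(proj('scene',p-[0,0,.043]),proj('scene',(.5715,.0228,.088)))
c=calibration('wrist');print(proj('w',(p+[0,0,-.087+.044]),c))
s=snapshot('wrist');t=snapshot('scene');u=snapshot('top')
cv2.imwrite('pics/w8.png',s)
cv2.imwrite('pics/s8.png',cv2.resize(t[165:225,315:375],(600,600),interpolation=3))
E
```

```text
[0.57130352 0.02338263 0.14452239] [-1.79788990e+02 -1.71405972e-02 -9.55101233e+01] [-4.84221863 -2.58512671 18.30063005] [-0.77081528  1.9453955  -0.00414555] 0.03521324631800604 -0.01636234112083912
[343.12461996 188.53790109] [342.90975127 192.54205031]
[314.51243075 233.83941638]
```

View pics/s8.png

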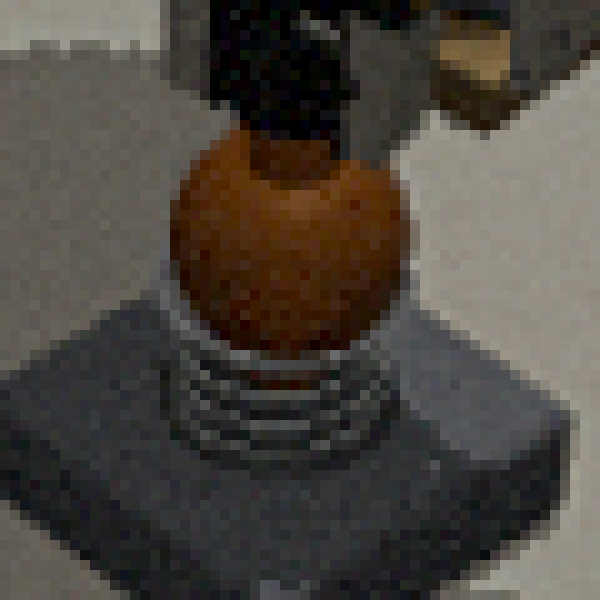

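View pics/w8.png

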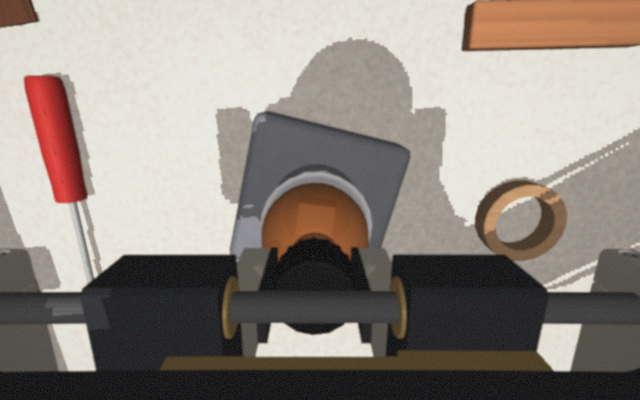

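Run:
```python
from plant import *
print(workorder.close_job())
print(telemetry.get_obs()['force'])
```

```text
the job is handed in; nothing more can be done
None
the job is handed in; nothing more can be done
```

I tightened the flask's cap in its holder, carried the flask upright to the shaker, and pressed the ring cradle down onto its stop. I then handed the job in at about 12.4 s, still gripping the flask. No verdict was reported.

**Cap:** I turned it about 78° clockwise until the torque jumped to about 0.46 N m. That matches the 72–75° I estimated from the rib and bump. I then eased the gripper back 1.5° to take off the strain. The gripper hid the rib, so I could not confirm by eye that the cap is tight.

**Press:**
- **On the stop:** the last 2 mm of commanded travel moved the tool only about 0.5 mm while the force jumped about 9 N. The final upward force was 18.3 N, about 21 N on the cradle once the flask's weight is added; the stop takes about 15 N.
- **Centring and tilt:** the tool axis is about 1 mm from the measured ring centre, and the last pictures show the flask upright with its belly in the cone.
- **Grip:** the jaws hold the cap at 35 mm opening, and I saw no sign of slipping.
- **Sideways force:** about 5 N remained at the end. I reduced it from 8 N by shifting 1 mm, but did not remove it completely.

The arm did not touch the bottle or the other bystanders as far as the pictures show.

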